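# Click the grinder's dose dial to its mark and start the dose

## Task

Set the coffee grinder to its dose mark: with a fingertip on the big knurled dial, turn it clockwise (seen from above), click by click, until the line on the dial clicks home at the small steel post on the deck. Only then press the round start button fully down and let it come back up. Nothing needs grasping: leave the cups, tamper, jar and pitchers standing where they are, and finish clear of everything with the dial still at its post.

Things in the scene. Friction and masses are not known exactly. Their poses are not given: they have to be found in the camera images.
- grinder: coffee grinder, fixed: a low steel deck 220 (x) by 460 (y) mm whose flat top is 80 mm above the counter, and a black tower (200 by 130 mm, up to 230 mm high, bean hopper on it up to 347 mm) on its -y end, filling y = -90 to -220 mm. Origin: under the deck's centre on the counter. The dial's axis is at (0, 40) mm, the start button's at (-40, 165) mm, in this frame
- dial (a joint): angle of the knurled dial (rad), growing clockwise seen from above; 0 when its line meets the steel post. It clicks (spring detents) every 0.524 rad (30 degrees) and usually starts one or two clicks short (near -0.52 or -1.05), now and then standing between two clicks. It may be over-turned to +0.52 and turned back; its stops are at -1.75 and 0.8. Getting over a click takes about 0.08 N m; past half-way it snaps on by itself
- dial_top (a point): centre of the dial's flat top, on its upright axis. The dial is a plain aluminium disc, 98 mm across (too wide to grip) and 24 mm tall, its top 110 mm above the counter; its knurled rim stands 6 mm clear of the deck. It rests on a spring seat: the whole dial starts to sink under about 4 N and is down on its stop, 4 mm lower, at about 12 N. A press of 8 to 12 N some 35 mm from the axis gives enough friction to turn it
- dial_line (a point): outer end of the black line on the dial's top, 45 mm from the axis; turns with the dial
- post (a point): top of the small steel post (16 by 8 mm, 12 mm high) on the deck, 64 mm from the dial's axis on the grinder's -x side: the mark for the dial's line. White ticks stand at the other clicks
- start (a joint): travel of the start button (m): 0 up, 0.006 fully down at 5 N; it springs back
- start_top (a point): centre of the top of the round grey start button, 26 mm across, in a black housing on the deck, on the dial's +y side; pressed straight down
- espresso_cup: white cup, 62 mm across, 58 mm high, on the deck behind the button; origin under its centre; leave alone
- tamper: steel tamper, 58 mm across, 84 mm high, on the deck between the dial and the tower's front; origin under its centre; leave alone
- pitcher_a: large steel pitcher, 84 mm across, 110 mm high, on the counter; origin under its centre; leave alone
- pitcher_b: small steel pitcher, 72 mm across, 90 mm high, on the counter; origin under its centre; leave alone
- paper_cup: paper cup, 82 mm across, 100 mm high, behind the grinder; origin under its centre; leave alone
- bean_jar: amber jar, 90 mm across, 140 mm high, behind the grinder; origin under its centre; leave alone

How it is judged:
By the outcome, as a careful person would: the job done as asked, in the order asked, and still so for the second after the job is handed in, with the robot touching nothing.
It also fails if it takes over 45 s, if anything falls off the work surface, if the arm or the gripper's body presses on something with over 40 N, if the wrist force passes 120 N, or if a joint passes its speed limit or range.

## Robot

A 7-joint arm with a two-finger parallel gripper is mounted at the origin on the work surface. World frame = base frame: x ahead of the robot, y to its left, z up, the work surface at z = 0. Lengths are in m, angles in degrees, forces in N, time in s.
With the tool pointing down it reaches from about 0.425 to 0.875 m from the base axis. Payload 4.7 kg.
Tool frame: the origin (TCP) lies on the centre line of the jaws, within the pads' length; the fingertips stand 11 mm ahead of it and the grasp point (between the pads) lies 8 mm behind it; z points along the fingers, y is the direction in which the jaws open and shut (so a half turn about z gives the same grasp; the last joint's range is limited). The gripper opens to 87 mm and grips with 3 to 60 N. Pads are 19 mm wide; open, the fingers measure 117 mm over their backs; the gripper's body (75 mm by 190 mm) begins 51 mm behind the grasp point.
Start: joints at [77.928, 18.392, -4.016, 83.108, 1.295, 78.541, -3.26], TCP at [0.145, -0.634, 0.234] pointing down, gripper open.
Joint ranges: [-163.93, 163.93], [-17.29, 119.83], [-79.2, 71.16], [3.27, 140.29], [-89.18, 269.18], [5.43, 117.66], [-154.24, 154.24]. Speed limits (degrees/s): [147.25, 147.25, 180, 180, 180, 180, 180].

## Interface

Orientations are given as [roll, pitch, yaw] about the fixed x, y, z axes, in that order (R = Rz(yaw) Ry(pitch) Rx(roll)).
In Python, from cell import env gives the robot as it stands.
- The arm moves only by the tool servo_tool, never from a script. Its argument "moves" is text: rows parted by semicolons, each of 7 numbers parted by spaces: the shift along the tool's x, y, z as a fraction of full scale, then the turn, a rotation vector about the tool's x, y, z as a fraction of full scale, then the gripper's target within -1 to 1 (shut at 1, half-way at 0, fully open at -1). A call has 1 to 20 rows; each row shifts and turns the pose as measured when the row begins, along the tool's axes as they then stand; what a row does not reach is not made up. Full scale, the value 1, is 1000 mm for a shift and 0.5 rad for a turn. A row lasts 1/12 s, in which the tool goes at most 41.7 mm and 7.16 degrees, less where a joint would pass 70% of its speed; a pose out of reach is approached as far as the arm can. A call with a number of a shift or a turn outside -1 to 1 is refused whole. A call with a gripper value outside its range is refused whole. The fingers move at their own pace and stop on an object; "squeeze" is the grip in N (left out, the last holds). Time passes only in rows, so rows that do not move let the fingers close. It gives the time, the measured TCP pose, the force and the opening at its end, in the units of the state.
- env.get_obs(): the state, without advancing time (a new reading comes with each control period).
- env.read_camera(name): name is "scene" or "top"; returns a dict with "img" (480x640x3 uint8, red, green, blue), "range_z" (480x640 float32, m along the optical axis (not along the pixel's ray), 0 where there is no reading), "mtx" (3x3 intrinsics, pixels), "k1" (the pictures are not rectified: a ray, as slopes to the right and down, at radius r is drawn at 1 + k1 r^2 times it, then the intrinsics apply), "T" (4x4, takes a point from camera to world coordinates). Camera axes: x right, y up, looking along -z (the intrinsics and any distortion apply to the point x, -y, -z); pixel columns grow to the right and rows downward; lengths in m; the calibration is good to about 2 mm. A picture is of the moment at which its call begins.
- env.sign_off(): hands the job in, once; it reports no verdict.
The state is a dict: "time_s": time; "qpos": joint angles; "joint_velocities": joint speeds; "effort": joint torques, N m; "tool_pos": TCP position; "tool_rot": TCP orientation; "force": force on the tool from outside, world axes, zero at the start; "wrist_torque": the same for the moment, N m; "grip_width": finger opening in m.
Only numpy, scipy, OpenCV 4.12 (cv2) and the standard library are available. Lean on these libraries where they do the work, as an engineer would, in place of code of your own. Each camera call takes 0.05 s, during which the arm holds its last target.

## Working session

There is one attempt and no reset: what is moved stays moved. The work goes in short steps, Python scripts to look and compute and a tool call to move; the robot and the scene stay as the last step left them, time stands still between calls to the robot, and variables do not carry over. Pictures are saved under pics/ and viewed, and the job is handed in when it is done.

Besides the shell and the picture viewer there is one more tool, called after "Emit:" by a JSON object that holds its "op" and its "data". servo_tool: Moves the arm, as the interface text tells. Its arguments: {"type":"object","properties":{"moves":{"type":"string"},"squeeze":{"type":"number"}},"required":["moves"]}

```bash
mkdir -p pics; ls; cat > h.py <<'E'
import numpy as np,cv2
from cell import env
def cam(n,save=None):
    d=env.read_camera(n)
    if save: cv2.imwrite('pics/'+save,d['img'][:,:,::-1])
    return d
def pix2w(d,u,v,z=None):
    M=d['mtx'];D=np.array([d['k1'],0,0,0,0.])
    p=cv2.undistortPoints(np.array([[[u,v]]],float),M,D)[0,0]
    ray=np.array([p[0],-p[1],-1]);T=d['T']
    if z is None:
        s=d['range_z'][int(round(v)),int(round(u))]
    else:
        r=T[:3,:3]@ray; s=(z-T[2,3])/r[2]
    return T[:3,:3]@(ray*s)+T[:3,3]
E
python3 - <<'E'
from h import *
import pickle
for n in('scene','top'):
    d=cam(n,n+'0.png'); pickle.dump(d,open(n+'0.pkl','wb')); print(n,d['T'].round(3).tolist(),d['mtx'].tolist(),d['k1'])
print(env.get_obs())
E
```

```text
pics
scene [[-0.307, -0.555, 0.773, 1.547], [0.952, -0.178, 0.251, 0.295], [-0.002, 0.813, 0.582, 0.823], [0.0, 0.0, 0.0, 1.0]] [[465.0276059407914, 0.0, 313.8700915008676], [0.0, 465.0276059407914, 242.01425868161672], [0.0, 0.0, 1.0]] -0.03387223687710929
top [[0.026, 0.998, -0.065, 0.492], [-1.0, 0.025, -0.012, -0.016], [-0.01, 0.065, 0.998, 1.946], [0.0, 0.0, 0.0, 1.0]] [[611.4823192957148, 0.0, 316.577406728129], [0.0, 611.4823192957148, 239.60057876415385], [0.0, 0.0, 1.0]] -0.09701480195751601
{'time_s': 0.1, 'qpos': array([77.9293005 , 18.43691417, -4.01515111, 83.16664994,  1.29679217,
       78.54246508, -3.26064075]), 'joint_velocities': array([ 0.01014725, -0.03611195,  0.04459598, -0.24119023, -0.01608925,
       -0.00409847,  0.07493161]), 'effort': array([-2.72259849e-04, -4.92572773e+01, -4.05872539e-01, -3.13400888e+01,
       -6.40078518e-02,  3.94184003e-02,  8.00581847e-05]), 'tool_pos': array([ 0.14470716, -0.63319886,  0.23255808]), 'tool_rot': array([-1.79899302e+02,  7.33159634e-03,  1.28796285e+01]), 'force': array([0.06615223, 0.85809495, 0.27446249]), 'wrist_torque': array([ 0.01429259, -0.01106493,  0.03713208]), 'grip_width': 0.08683486080313094}
```

View pics/scene0.png

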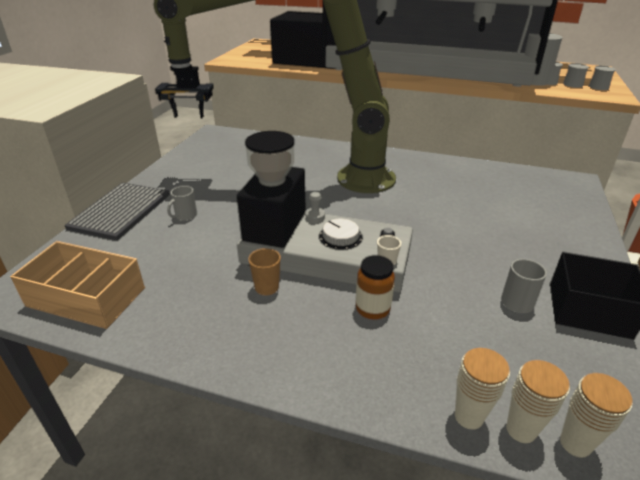

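View pics/top0.png

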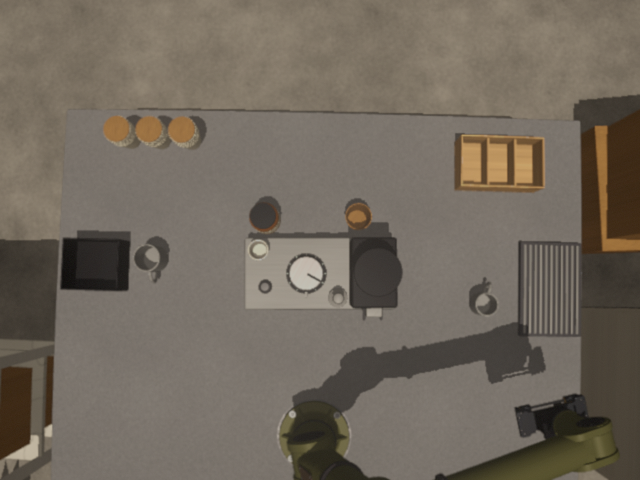

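```bash
python3 - <<'E'
import cv2
a=cv2.imread('pics/top0.png')[225:320,235:405]
cv2.imwrite('pics/top0c.png',cv2.resize(a,None,fx=4.7,fy=4.7,interpolation=cv2.INTER_CUBIC))
a=cv2.imread('pics/scene0.png')[180:300,270:430]
cv2.imwrite('pics/scene0c.png',cv2.resize(a,None,fx=5,fy=5,interpolation=cv2.INTER_CUBIC))
E
```

```text
(no output)
```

View pics/top0c.png

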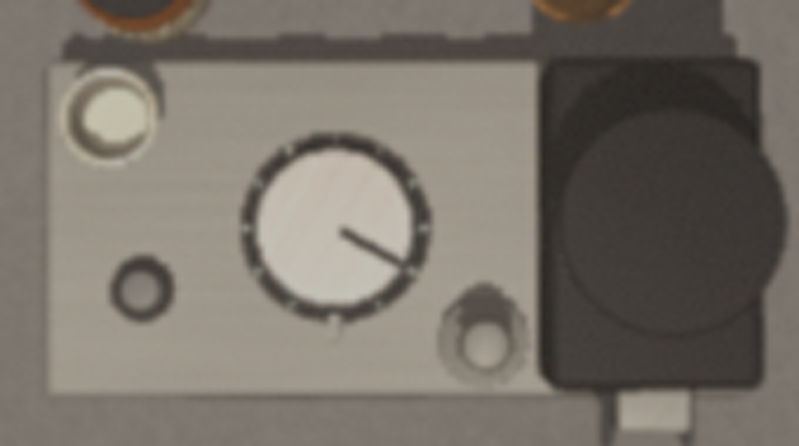

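View pics/scene0c.png

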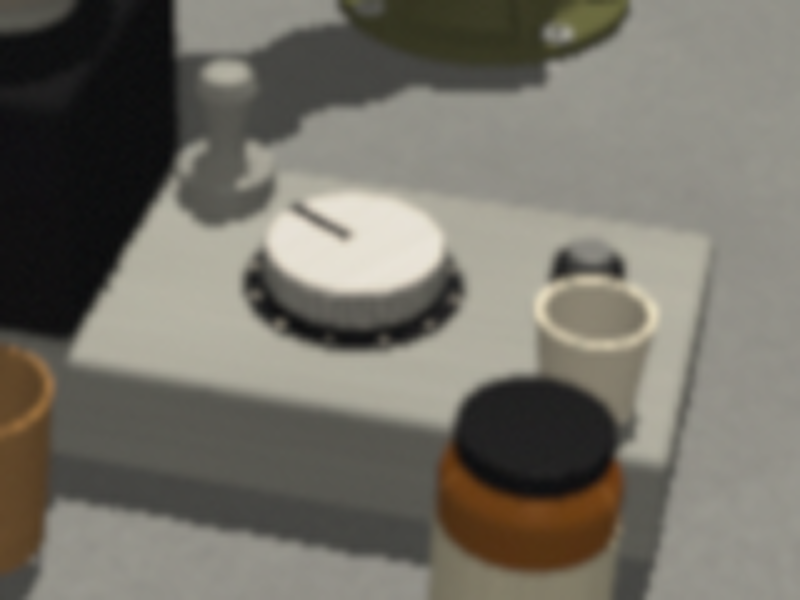

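```bash
python3 - <<'E'
from h import *
import pickle
d=pickle.load(open('top0.pkl','rb'))
f=lambda x,y:(235+(x+.5)/4.7-.5,225+(y+.5)/4.7-.5)
for n,p,z in [('dial',(334,226),.11),('line in',(341,231),.11),('line out',(407,267),.11),('post',(333,322),.092),('button',(143,288),.095),('c00',(48,60),.08),('c01',(48,393),.08),('tamp',(487,343),.164),('cup rim',(108,116),.138),('towerR bot',(762,388),.23),('tower front top',(540,60),.23),('hop l',(562,222),.347),('hop r',(786,222),.347)]:
    u,v=f(*p); w=pix2w(d,u,v,z); w2=pix2w(d,u,v); print(n,(round(u,1),round(v,1)),w.round(4),'depth:',w2.round(4))
E
```

```text
dial (305.7, 272.7) [0.5111 0.036  0.11  ] depth: [0.5111 0.0358 0.1153]
line in (307.2, 273.8) [0.508  0.0314 0.11  ] depth: [0.508  0.0314 0.1123]
line out (321.2, 281.4) [ 0.4862 -0.0113  0.11  ] depth: [ 0.4861 -0.0112  0.0845]
post (305.5, 293.1) [0.4496 0.0355 0.092 ] depth: [0.4496 0.0354 0.0938]
button (265.0, 285.9) [0.4682 0.1583 0.095 ] depth: [0.4682 0.1583 0.0951]
c00 (244.8, 237.4) [0.6146 0.2264 0.08  ] depth: [ 0.6203  0.2377 -0.007 ]
c01 (244.8, 308.2) [0.3983 0.2194 0.08  ] depth: [0.3985 0.2188 0.0843]
tamp (338.2, 297.6) [ 0.4408 -0.062   0.164 ] depth: [ 0.4408 -0.062   0.1644]
cup rim (257.6, 249.3) [0.5764 0.1797 0.138 ] depth: [0.5789 0.1856 0.0831]
towerR bot (396.7, 307.2) [ 0.42   -0.2246  0.23  ] depth: [ 0.4107 -0.2516  0.008 ]
tower front top (349.5, 237.4) [ 0.6122 -0.088   0.23  ] depth: [ 0.6237 -0.0948  0.0664]
hop l (354.2, 271.8) [ 0.5141 -0.0973  0.347 ] depth: [ 0.5141 -0.0975  0.3437]
hop r (401.8, 271.8) [ 0.5172 -0.2219  0.347 ] depth: [ 0.5172 -0.2222  0.345 ]
```

```bash
python3 - <<'E'
from h import *
import pickle
for n,(x0,y0,x1,y1) in (('top',(270,240,345,310)),('scene',(310,205,370,260))):
    d=pickle.load(open(n+'0.pkl','rb'));im=cv2.cvtColor(d['img'],cv2.COLOR_RGB2GRAY)
    m=np.zeros_like(im); sub=im[y0:y1,x0:x1]
    t=190
    m[y0:y1,x0:x1]=(sub>t)*255
    k,l,s,c=cv2.connectedComponentsWithStats(m); i=1+np.argmax(s[1:,4]); print(n,s[i],np.percentile(sub,[50,80,95]))
    cn=max(cv2.findContours((l==i).astype(np.uint8),0,1)[0],key=len); 
    pts=np.array([pix2w(d,*q[0],.11)[:2] for q in cv2.convexHull(cn)])
    (c,r)=cv2.minEnclosingCircle(pts.astype(np.float32)); 
    A=np.c_[2*pts,np.ones(len(pts))];sol=np.linalg.lstsq(A,(pts**2).sum(1),rcond=None)[0]
    print(c,r,sol[:2],np.sqrt(sol[2]+sol[:2]@sol[:2]))
d=pickle.load(open('scene0.pkl','rb'))
f=lambda x,y:(270+(x+.5)/5-.5,180+(y+.5)/5-.5)
for nn,p,z in [('lin',(350,238),.11),('lout',(294,206),.11),('button',(594,248),.095),('tamptop',(227,73),.164)]:
    print(nn,pix2w(d,*f(*p),z).round(4),pix2w(d,*f(*p)).round(4))
d=pickle.load(open('top0.pkl','rb'))
# button heights
R=np.array([[pix2w(d,u,v)[2] for u in range(255,276)] for v in range(285,288)]);print(R.round(3))
E
```

```text
top [296 280  19   8  47] [150. 154. 188.]
(0.48020514845848083, 0.036925654858350754) 0.02749630995094776 [0.49024666 0.03766916] 0.02739145884696841
scene [323 218  36  20 511] [165. 177. 225.]
(0.5122653841972351, 0.037293411791324615) 0.04906837269663811 [0.51209217 0.03710953] 0.048339145773206436
lin [0.5118 0.0342 0.11  ] [0.5084 0.0334 0.1077]
lout [ 0.4901 -0.0043  0.11  ] [ 0.4921 -0.0037  0.1113]
button [0.458  0.1614 0.095 ] [0.4658 0.1624 0.1002]
tamptop [ 0.4487 -0.0571  0.164 ] [ 0.4462 -0.0579  0.1625]
[[0.08  0.081 0.079 0.086 0.095 0.09  0.095 0.096 0.11  0.106 0.095 0.099
  0.103 0.09  0.087 1.946 0.091 0.076 0.073 0.071 0.093]
 [0.081 0.079 0.094 0.085 0.085 0.096 0.1   0.109 0.101 0.097 0.095 0.097
  0.097 0.106 0.104 0.089 0.085 0.08  0.077 0.081 0.083]
 [0.078 0.075 0.085 0.1   0.091 0.094 0.101 0.097 0.111 0.098 0.1   0.104
  0.102 0.104 0.106 0.089 0.097 0.077 0.077 0.08  0.083]]
```

Emit:
{"op": "servo_tool", "data": {"moves": "0 0 -0.04 0 0 0 -0.3;0 0 -0.04 0 0 0 -0.3;0 0 -0.04 0 0 -0.24 -0.3;0 0 -0.04 0 0 -0.24 -0.3;0 0 -0.04 0 0 -0.24 -0.3;0 0 0 0 0 0 -0.3"}}

```text
time_s: 0.6
tool_pos: [0.144, -0.6304, 0.4314]
tool_rot: [-178.9, -0.4, 34.5]
force: [-0.1, 1.1, 1.9]
grip_width: 0.0587
```

```bash
cat > plan.py <<'E'
import numpy as np
from scipy.spatial.transform import Rotation as Ro
def plan(p,rpy,wps,yaw_t,step=.038,ang=6.8,g=-.3):
    # ideal rows through waypoints; keeps the tool upright
    R=Ro.from_euler('xyz',rpy,degrees=True);p=np.array(p);rows=[];psi=rpy[2]
    for w in wps:
        w=np.array(w);n=int(np.ceil(np.linalg.norm(w-p)/step));
        for k in range(n):
            dp=(w-p)/(n-k);psi2=psi+np.clip(yaw_t-psi,-ang,ang)
            R2=Ro.from_euler('xyz',[180,0,psi2],degrees=True)
            t=R.inv().apply(dp); r=(R.inv()*R2).as_rotvec()/.5
            rows.append(' '.join(f'{x:.3f}' for x in t)+' '+' '.join(f'{x:.2f}' for x in r)+f' {g}')
            p=p+dp;R=R2;psi=psi2
    return rows,psi
def now(env):
    o=env.get_obs();return o['tool_pos'],o['tool_rot']
E
python3 - <<'E'
from plan import *; from cell import env
p,r=now(env);rows,psi=plan(p,r,[(.45,-.35,.44),(.512,.037,.44)],125)
print(len(rows),psi);print(';'.join(rows))
E
```

```text
22 125.0
0.037 -0.005 -0.000 -0.04 -0.02 -0.24 -0.3;0.038 -0.001 -0.001 0.00 0.00 -0.24 -0.3;0.038 0.004 -0.001 -0.00 0.00 -0.24 -0.3;0.037 0.008 -0.001 0.00 0.00 -0.24 -0.3;0.036 0.012 -0.001 0.00 0.00 -0.24 -0.3;0.034 0.017 -0.001 0.00 0.00 -0.24 -0.3;0.032 0.020 -0.001 0.00 0.00 -0.24 -0.3;0.029 0.024 -0.001 -0.00 0.00 -0.24 -0.3;0.026 0.027 -0.001 0.00 0.00 -0.24 -0.3;0.023 0.030 -0.001 0.00 0.00 -0.24 -0.3;0.019 0.033 -0.001 -0.00 0.00 -0.24 -0.3;0.031 0.017 0.000 0.00 0.00 -0.24 -0.3;0.029 0.021 0.000 0.00 0.00 -0.24 -0.3;0.026 0.024 0.000 0.00 0.00 -0.07 -0.3;0.026 0.025 0.000 0.00 0.00 0.00 -0.3;0.026 0.025 0.000 0.00 0.00 0.00 -0.3;0.026 0.025 0.000 0.00 0.00 0.00 -0.3;0.026 0.025 0.000 0.00 0.00 0.00 -0.3;0.026 0.025 0.000 0.00 0.00 0.00 -0.3;0.026 0.025 0.000 0.00 0.00 0.00 -0.3;0.026 0.025 0.000 0.00 0.00 0.00 -0.3;0.026 0.025 0.000 0.00 0.00 0.00 -0.3
```

First leg (11 rows), then re-measure.

Emit:
{"op": "servo_tool", "data": {"moves": "0.037 -0.005 0 -0.04 -0.02 -0.24 -0.3;0.038 -0.001 -0.001 0 0 -0.24 -0.3;0.038 0.004 -0.001 0 0 -0.24 -0.3;0.037 0.008 -0.001 0 0 -0.24 -0.3;0.036 0.012 -0.001 0 0 -0.24 -0.3;0.034 0.017 -0.001 0 0 -0.24 -0.3;0.032 0.02 -0.001 0 0 -0.24 -0.3;0.029 0.024 -0.001 0 0 -0.24 -0.3;0.026 0.027 -0.001 0 0 -0.24 -0.3;0.023 0.03 -0.001 0 0 -0.24 -0.3;0.019 0.033 -0.001 0 0 -0.24 -0.3"}}

```text
time_s: 1.52
tool_pos: [0.4466, -0.3397, 0.4348]
tool_rot: [-179.4, -0.0, 111.7]
force: [0.7, -0.1, -0.1]
grip_width: 0.0563
```

```bash
python3 - <<'E'
from plan import *; from cell import env
p,r=now(env);rows,psi=plan(p,r,[(.512,.037,.44)],125)
print(env.get_obs()['qpos'],len(rows),psi);print(';'.join(rows))
E
```

```text
[ 58.63707385   8.42666172 -28.32819094  73.46670252   4.49118974
  99.47252063  53.0241352 ] 11 125.0
0.030 0.018 -0.001 -0.02 -0.00 -0.24 -0.3;0.027 0.022 -0.000 0.00 0.00 -0.23 -0.3;0.025 0.025 -0.000 0.00 0.00 0.00 -0.3;0.025 0.025 -0.000 0.00 0.00 0.00 -0.3;0.025 0.025 -0.000 0.00 0.00 0.00 -0.3;0.025 0.025 -0.000 0.00 0.00 0.00 -0.3;0.025 0.025 -0.000 0.00 0.00 0.00 -0.3;0.025 0.025 -0.000 0.00 0.00 0.00 -0.3;0.025 0.025 -0.000 0.00 0.00 0.00 -0.3;0.025 0.025 -0.000 0.00 0.00 0.00 -0.3;0.025 0.025 -0.000 0.00 0.00 0.00 -0.3
```

Emit:
{"op": "servo_tool", "data": {"moves": "0.03 0.018 -0.001 -0.02 0 -0.24 -0.3;0.027 0.022 0 0 0 -0.23 -0.3;0.025 0.025 0 0 0 0 -0.3;0.025 0.025 0 0 0 0 -0.3;0.025 0.025 0 0 0 0 -0.3;0.025 0.025 0 0 0 0 -0.3;0.025 0.025 0 0 0 0 -0.3;0.025 0.025 0 0 0 0 -0.3;0.025 0.025 0 0 0 0 -0.3;0.025 0.025 0 0 0 0 -0.3;0.02 0.02 0 0 0 0 -0.3;0 0 0 0 0 0 -0.3"}}

```text
time_s: 2.52
tool_pos: [0.5071, 0.0658, 0.4307]
tool_rot: [180.0, -0.6, 127.0]
force: [0.1, 1.2, 0.2]
grip_width: 0.0565
```

```bash
python3 - <<'E'
from plan import *; from h import *
p,r=now(env);rows,psi=plan(p,r,[(.512,.037,.16)],125)
print(env.get_obs()['qpos'],len(rows),psi);print(';'.join(rows))
cam('scene','s1.png')
E
```

```text
[ 37.84141487   2.84403154 -49.53737832  80.07184297   1.64506647
  98.28395038  25.55448925] 8 125.0
-0.004 -0.002 0.034 0.00 -0.02 0.07 -0.3;-0.003 -0.002 0.034 0.00 0.00 0.00 -0.3;-0.003 -0.002 0.034 0.00 0.00 0.00 -0.3;-0.003 -0.002 0.034 0.00 0.00 0.00 -0.3;-0.003 -0.002 0.034 0.00 0.00 0.00 -0.3;-0.003 -0.002 0.034 0.00 0.00 0.00 -0.3;-0.003 -0.002 0.034 0.00 0.00 0.00 -0.3;-0.003 -0.002 0.034 0.00 0.00 0.00 -0.3
```

View pics/s1.png

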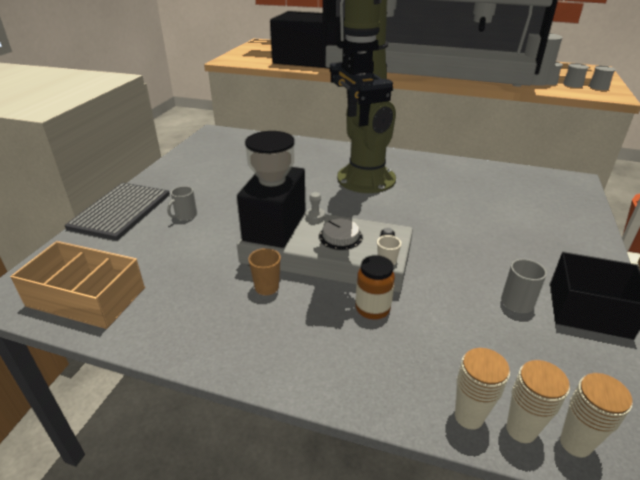

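Emit:
{"op": "servo_tool", "data": {"moves": "-0.013 -0.01 0.01 0 -0.02 0.07 -0.3;-0.013 -0.007 0.034 0 0 0 -0.3;0 0 0.034 0 0 0 -0.3;0 0 0.034 0 0 0 -0.3;0 0 0.034 0 0 0 -0.3;0 0 0.034 0 0 0 -0.3;0 0 0 0 0 0 -0.3"}}

```text
time_s: 3.15
tool_pos: [0.509, 0.0213, 0.2435]
tool_rot: [-179.9, 0.4, 124.2]
force: [-1.6, -0.8, 0.2]
grip_width: 0.0566
```

```bash
python3 - <<'E'
from plan import *; from h import *
p,r=now(env);rows,psi=plan(p,r,[(.512,.037,.16)],125)
print(env.get_obs()['qpos'],len(rows),psi);print(';'.join(rows))
a=cam('scene','s2.png')['img'];b=cam('top','t2.png')['img']
cv2.imwrite('pics/c2.png',np.hstack([cv2.resize(a[0:300,150:450],(400,400)),cv2.resize(b[150:450,180:480],(400,400))])[:,:,::-1])
E
```

```text
[ 40.48333438   3.33917314 -47.34004981 100.68012837   2.94260091
  76.94106091  26.77058928] 3 125.0
0.004 0.004 0.028 -0.00 0.01 -0.03 -0.3;0.004 0.004 0.028 0.00 0.00 0.00 -0.3;0.004 0.004 0.028 0.00 0.00 0.00 -0.3
```

View pics/c2.png

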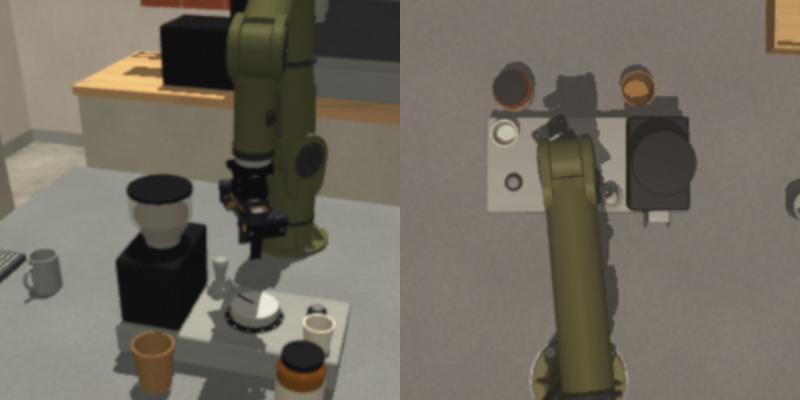

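Emit:
{"op": "servo_tool", "data": {"moves": "0.004 0.004 0.028 0 0.01 -0.03 -0.3;0.004 0.004 0.028 0 0 0 -0.3;0.004 0.004 0.028 0 0 0 -0.3;0 0 0.018 0 0 0 -0.3;0 0 0 0 0 0 -0.3"}}

```text
time_s: 3.67
tool_pos: [0.5295, 0.036, 0.1606]
tool_rot: [178.5, 1.4, 124.7]
force: [-1.2, -0.3, -0.2]
grip_width: 0.0567
```

```bash
python3 - <<'E'
from plan import *; from h import *
p,r=now(env);rows,psi=plan(p,r,[(.512,.037,.13)],125,step=.01)
print(env.get_obs()['force'],p,r,len(rows),psi);print(';'.join(rows))
a=cam('scene','s3.png')['img']
cv2.imwrite('pics/c3.png',cv2.resize(a[160:280,260:420],None,fx=5,fy=5)[:,:,::-1])
E
```

```text
[-1.21837775 -0.27362653 -0.15993724] [0.52953014 0.03604044 0.1606343 ] [178.53351196   1.38703601 124.73770704] 4 125.0
0.003 -0.004 0.007 0.05 0.05 -0.01 -0.3;0.003 -0.003 0.008 0.00 0.00 0.00 -0.3;0.003 -0.003 0.008 0.00 0.00 0.00 -0.3;0.003 -0.003 0.008 0.00 0.00 0.00 -0.3
```

View pics/c3.png

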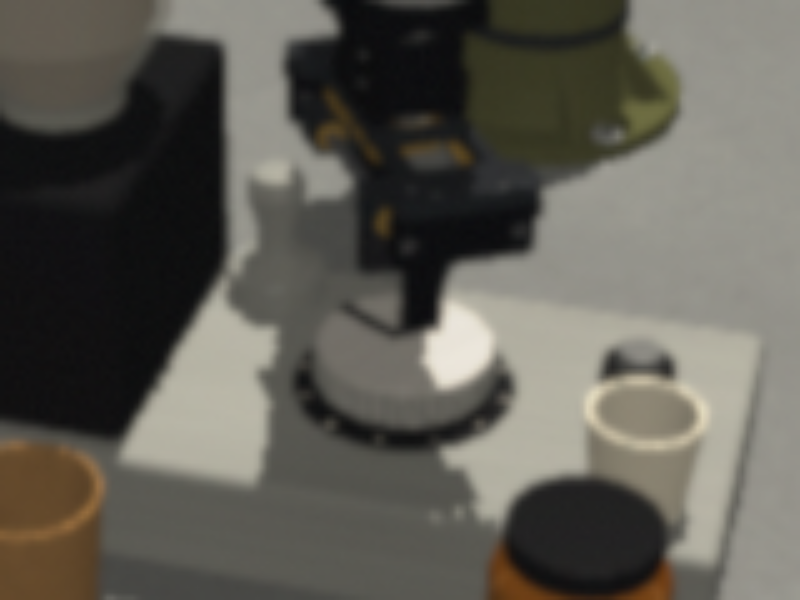

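Emit:
{"op": "servo_tool", "data": {"moves": "0.005 -0.006 0.007 0.05 0.05 0 -0.3;0.004 -0.005 0.008 0 0 0 -0.3;0.002 -0.003 0.006 0 0 0 -0.3;0 0 0.003 0 0 0 -0.3;0 0 0 0 0 0 -0.3"}}

```text
time_s: 4.13
tool_pos: [0.5176, 0.0366, 0.1451]
tool_rot: [179.4, 0.4, 124.6]
force: [-0.5, 0.4, -0.4]
grip_width: 0.0568
```

```bash
python3 - <<'E'
from plan import *; from h import *
p,r=now(env);rows,psi=plan(p,r,[(.512,.037,.13)],125,step=.01)
print(env.get_obs()['force'],p,r,len(rows),psi);print(';'.join(rows))
E
```

```text
[-0.49980606  0.41444487 -0.43158646] [0.51761413 0.03662801 0.14509927] [179.4146358    0.37596036 124.59655195] 2 125.0
0.002 -0.002 0.008 0.02 0.01 -0.01 -0.3;0.002 -0.002 0.008 0.00 0.00 0.00 -0.3
```

Emit:
{"op": "servo_tool", "data": {"moves": "0.003 -0.003 0.008 0.02 0.01 0 -0.3;0.002 -0.003 0.008 0.02 0.01 0 -0.3;0 0 0.006 0 0 0 -0.3;0 0 0.004 0 0 0 -0.3;0 0 0.004 0 0 0 -0.3"}}

```text
time_s: 4.55
tool_pos: [0.5109, 0.0371, 0.1168]
tool_rot: [-179.4, -0.0, 124.6]
force: [-15.3, -2.0, 51.6]
grip_width: 0.0565
```

Emit:
{"op": "servo_tool", "data": {"moves": "0 0 0.004 0 0 0 -0.3;0 0 0.004 0 0 0 -0.3"}}

```text
time_s: 4.72
tool_pos: [0.5111, 0.0372, 0.1171]
tool_rot: [-179.1, 0.1, 124.5]
force: [-13.6, -2.0, 34.3]
grip_width: 0.0565
```

Emit:
{"op": "servo_tool", "data": {"moves": "0 0 0.0012 0 0 0 -0.3;0 0 0.0012 0 0 0 -0.3;0 0 0.0012 0 0 0 -0.3"}}

```text
time_s: 4.97
tool_pos: [0.5115, 0.0369, 0.1185]
tool_rot: [-178.9, 0.4, 124.6]
force: [-4.3, -1.2, 9.1]
grip_width: 0.0564
```

Emit:
{"op": "servo_tool", "data": {"moves": "0 0 0.0012 -0.03 0 0.1 -0.3;0 0 0.0012 -0.02 0 0.12 -0.3;0 0 0.0012 0 0 0.12 -0.3;0 0 0.0012 0 0 0.12 -0.3;0 0 0.0012 0 0 0.12 -0.3;0 0 0.0012 0 0 0.12 -0.3"}}

```text
time_s: 5.47
tool_pos: [0.5113, 0.0367, 0.1173]
tool_rot: [179.8, 0.5, 103.7]
force: [-4.2, -0.3, 13.0]
grip_width: 0.0565
```

```bash
python3 - <<'E'
from plan import *; from h import *
o=env.get_obs();print(o['wrist_torque'],o['qpos'])
a=cam('scene','s4.png')['img'];b=cam('top','t4.png')['img']
cv2.imwrite('pics/c4.png',cv2.resize(a[190:270,290:400],None,fx=7,fy=7,interpolation=2)[:,:,::-1])
E
```

```text
[-0.14005682  1.07055182 -0.0751048 ] [ 34.31697266  10.88289738 -45.21095638 109.49255693   9.26225477
  62.87107649  -0.85995502]
```

View pics/c4.png

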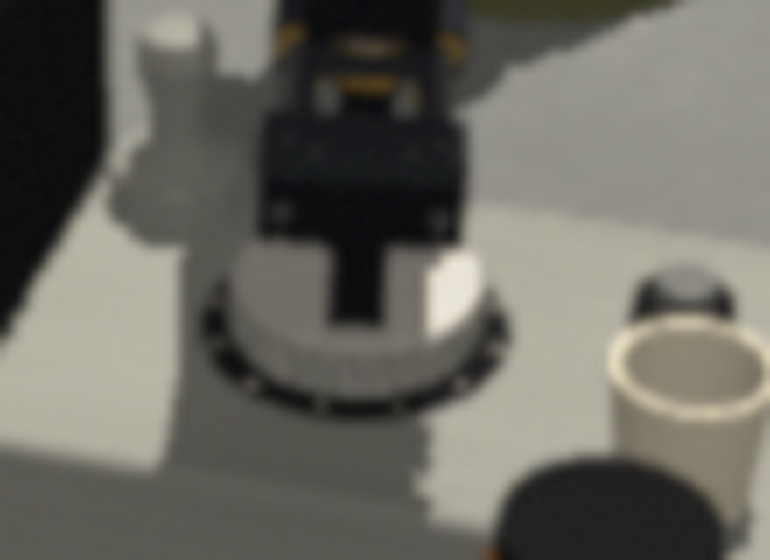

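Emit:
{"op": "servo_tool", "data": {"moves": "0 0 0.0012 0 -0.01 0.12 -0.3;0 0 0.0012 0 -0.01 0.12 -0.3;0 0 0.0012 0 0 0.12 -0.3;0 0 0.0012 0 0 0.12 -0.3;0 0 0.0012 0 0 0.12 -0.3;0 0 0.0012 0 0 0.12 -0.3;0 0 0.0012 0 0 0.12 -0.3;0 0 0.0012 0 0 0.12 -0.3;0 0 0.0012 0 0 0.1 -0.3;0 0 0.0012 0 0 0.08 -0.3"}}

```text
time_s: 6.4
tool_pos: [0.5118, 0.0375, 0.1174]
tool_rot: [179.3, 1.4, 69.6]
force: [-3.8, 0.6, 11.5]
grip_width: 0.0569
```

```bash
python3 - <<'E'
from plan import *; from h import *
o=env.get_obs();print(o['wrist_torque'],o['qpos'])
a=cam('scene','s5.png')['img'];b=cam('top','t5.png')['img']
cv2.imwrite('pics/c5.png',cv2.resize(a[190:270,290:400],None,fx=7,fy=7,interpolation=2)[:,:,::-1])
E
```

```text
[ 0.09315049  0.99347202 -0.0039243 ] [ 29.93795965  10.54516956 -41.33156872 109.28504236   9.53187572
  63.25245229 -35.62529641]
```

View pics/c5.png

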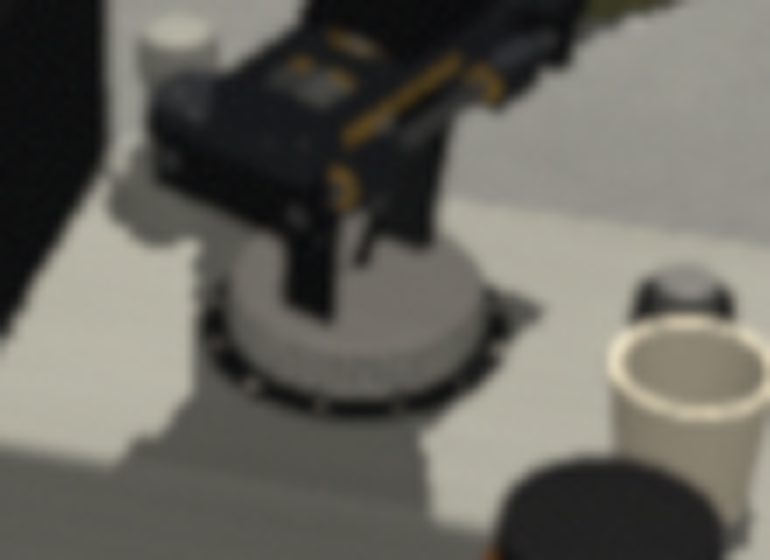

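Emit:
{"op": "servo_tool", "data": {"moves": "0 0 0.0012 0 0.02 0.1 -0.3;0 0 0.0012 0 0.02 0.08 -0.3;0 0 0 0 0 0 -0.3;0 0 -0.004 0 0 0 -0.3;0 0 -0.008 0 0 0 -0.3;0 0 -0.03 0 0 0 -0.3;0 0 -0.04 0 0 0 -0.3;0 0 -0.04 0 0 0 -0.3;0 0 -0.04 0 0 0 -0.3;0 0 0 0 0 0 -0.3"}}

```text
time_s: 7.33
tool_pos: [0.5084, 0.0399, 0.2839]
tool_rot: [179.8, 0.4, 64.5]
force: [0.8, 0.9, 0.0]
grip_width: 0.0569
```

```bash
python3 - <<'E'
from plan import *; from h import *
a=cam('scene','s6.png')
import pickle;pickle.dump(a,open('s6.pkl','wb'));a=a['img']
cv2.imwrite('pics/c6.png',cv2.resize(a[190:270,290:400],None,fx=7,fy=7,interpolation=2)[:,:,::-1])
E
```

```text
(no output)
```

View pics/c6.png

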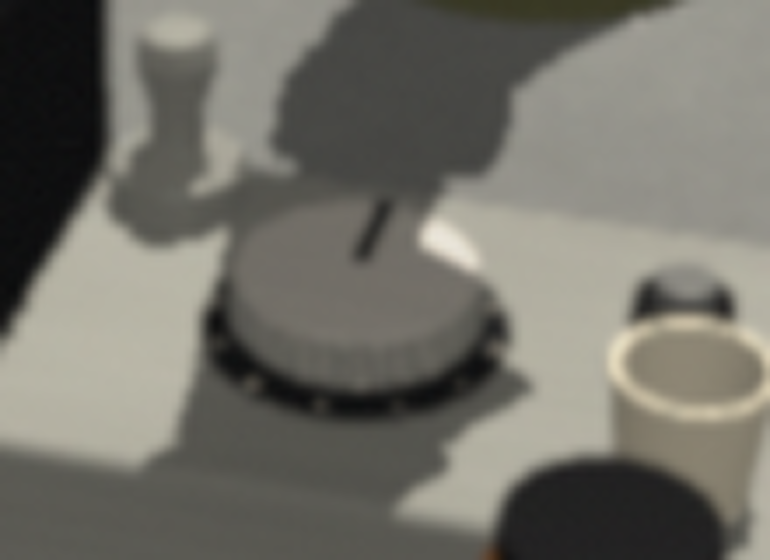

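```bash
python3 - <<'E'
from h import *
import pickle
d=pickle.load(open('s6.pkl','rb'));f=lambda x,y:(290+(x+.5)/7-.5,190+(y+.5)/7-.5)
a=pix2w(d,*f(361,260),.11);b=pix2w(d,*f(386,203),.11);print(a,b,np.degrees(np.arctan2(*(b-a)[1::-1])))
d0=pickle.load(open('scene0.pkl','rb'));print('line dir angle before from scene', np.degrees(np.arctan2(-.0385,-.0217)))
# expected line end at -60,0,+30 (grinder yaw ~1.8) drawn in this crop
E
```

```text
[0.50813613 0.03766198 0.11      ] [0.46494208 0.03643882 0.11      ] -178.37794344625493
line dir angle before from scene -119.40718906073364
```

```bash
python3 - <<'E'
from h import *
import pickle
d=cam('scene');a=d['img']
x0,y0,x1,y1=375,220,400,245
c=cv2.resize(a[y0:y1,x0:x1],None,fx=24,fy=24,interpolation=2)
cv2.imwrite('pics/b.png',c[:,:,::-1])
d=pickle.load(open('top0.pkl','rb'))
ds=[pickle.load(open('top0.pkl','rb'))]+[env.read_camera('top') for _ in range(4)]
P=[]
for d in ds:
  for v in range(276,296):
    for u in range(254,277):
      w=pix2w(d,u,v)
      if 0.05<w[2]<.15:P.append(w)
P=np.array(P);r=np.hypot(P[:,0]-.468,P[:,1]-.16)
for lo in range(0,32,3):
    m=(r>lo/1e3)&(r<=(lo+3)/1e3)
    print(lo,m.sum(),np.median(P[m,2]).round(4),P[m,2].std().round(4))
o=env.get_obs();print(o['tool_pos'],o['tool_rot'])
E
```

```text
0 15 0.1043 0.0038
3 43 0.1002 0.0045
6 82 0.1021 0.005
9 114 0.0992 0.0054
12 131 0.094 0.0064
15 163 0.0913 0.0049
18 194 0.0913 0.0061
21 209 0.0807 0.0058
24 261 0.0804 0.0047
27 275 0.0799 0.0047
30 273 0.0798 0.0044
[0.50387724 0.03877808 0.27447944] [-179.44058514    0.77243637   64.47036251]
```

View pics/b.png

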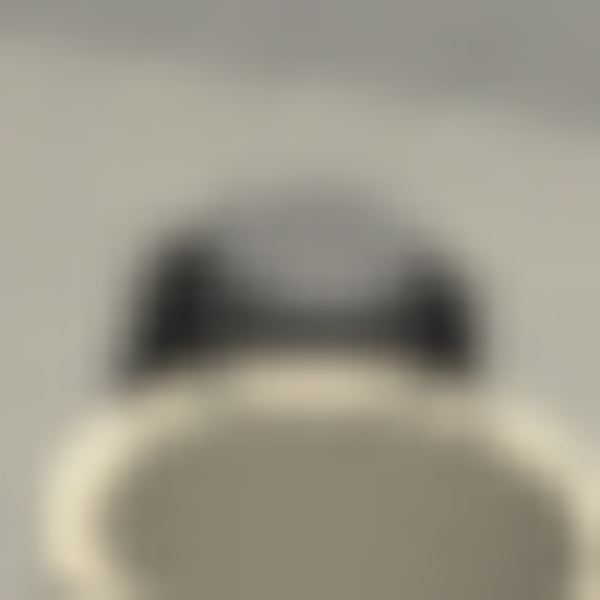

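```bash
python3 - <<'E'
from plan import *; from h import *
p,r=now(env);rows,psi=plan(p,r,[(.468,.160,.26),(.468,.16,.17)],60,step=.025,g=1)
print(';'.join(rows))
E
```

```text
0.016 -0.014 0.002 -0.02 0.03 0.16 1;0.015 -0.015 0.002 0.00 0.00 0.00 1;0.015 -0.015 0.002 0.00 0.00 0.00 1;0.015 -0.015 0.002 0.00 0.00 0.00 1;0.015 -0.015 0.002 0.00 0.00 0.00 1;0.015 -0.015 0.002 0.00 0.00 0.00 1;0.000 -0.000 0.022 0.00 0.00 0.00 1;0.000 -0.000 0.023 0.00 0.00 0.00 1;0.000 -0.000 0.023 0.00 0.00 0.00 1;0.000 -0.000 0.022 0.00 0.00 0.00 1
```

Emit:
{"op": "servo_tool", "data": {"moves": "0.016 -0.014 0.002 -0.02 0.03 0.16 1;0.015 -0.015 0.002 0 0 0 1;0.015 -0.015 0.002 0 0 0 1;0.015 -0.015 0.002 0 0 0 1;0.015 -0.015 0.002 0 0 0 1;0.015 -0.015 0.002 0 0 0 1;0 0 0 0 0 0 1", "squeeze": 10}}

```text
time_s: 8.22
tool_pos: [0.4655, 0.1633, 0.2516]
tool_rot: [-179.2, 0.4, 59.3]
force: [-0.6, 0.4, 0.1]
grip_width: 0.018
```

```bash
python3 - <<'E'
from plan import *; from h import *
p,r=now(env);rows,psi=plan(p,r,[(.468,.16,.14)],60,step=.02,g=1)
print(';'.join(rows),env.get_obs()['qpos'])
E
```

```text
-0.000 0.001 0.019 -0.03 0.01 -0.02 1;-0.000 0.001 0.019 0.00 0.00 0.00 1;-0.000 0.001 0.019 0.00 0.00 0.00 1;-0.000 0.001 0.019 0.00 0.00 0.00 1;-0.000 0.001 0.019 0.00 0.00 0.00 1;-0.000 0.001 0.019 0.00 0.00 0.00 1 [ 25.50872415   1.39257249 -47.76460639 101.1825761    0.59838958
  78.69377104 -53.06167147]
```

Emit:
{"op": "servo_tool", "data": {"moves": "0 0.001 0.019 -0.03 0.01 0 1;0 0.001 0.019 0 0 0 1;0 0.001 0.019 0 0 0 1;0 0.001 0.019 0 0 0 1;0 0 0.019 0 0 0 1;0 0 0.01 0 0 0 1;0 0 0 0 0 0 1"}}

```text
time_s: 8.8
tool_pos: [0.4646, 0.1589, 0.1357]
tool_rot: [-179.6, 0.5, 59.5]
force: [-0.8, -0.0, -0.1]
grip_width: 0.0006
```

```bash
python3 - <<'E'
from plan import *; from h import *
p,r=now(env);rows,psi=plan(p,r,[(.468,.16,.12)],60,step=.02,g=1)
print(';'.join(rows),p,r)
a=cam('scene','s7.png')['img']
cv2.imwrite('pics/c7.png',cv2.resize(a[170:270,300:430],None,fx=6,fy=6,interpolation=2)[:,:,::-1])
E
```

```text
0.003 0.002 0.016 -0.01 0.02 -0.02 1 [0.46458684 0.15887366 0.13573203] [-179.60693133    0.50150105   59.54378013]
```

View pics/c7.png

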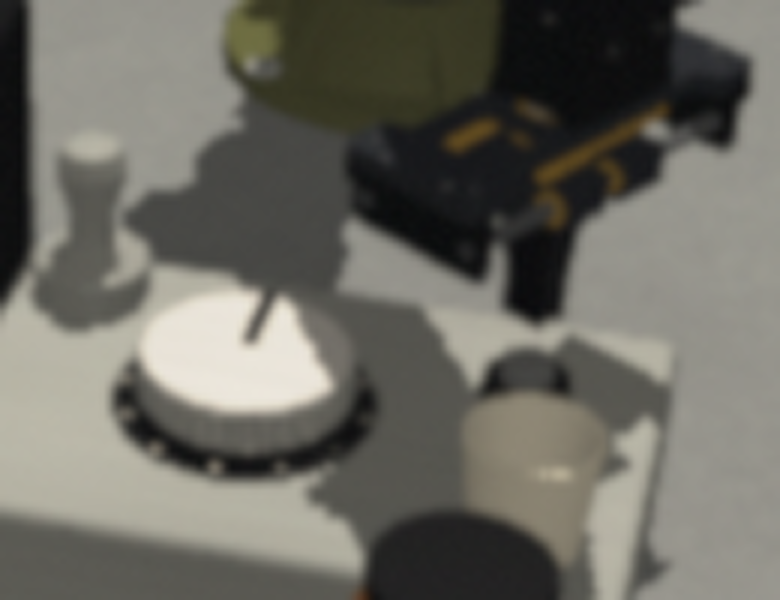

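Emit:
{"op": "servo_tool", "data": {"moves": "0.003 0.002 0.008 -0.01 0.02 0 1;0.002 0.001 0.008 0 0 0 1;0 0 0.006 0 0 0 1;0 0 0.003 0 0 0 1;0 0 0.003 0 0 0 1"}}

```text
time_s: 9.27
tool_pos: [0.4728, 0.1618, 0.1105]
tool_rot: [179.9, -0.2, 59.5]
force: [-1.0, -0.6, 3.2]
grip_width: 0.0004
```

Emit:
{"op": "servo_tool", "data": {"moves": "0 0 0.002 0 0 0 1;0 0 0.002 0 0 0 1;0 0 0.002 0 0 0 1"}}

```text
time_s: 9.52
tool_pos: [0.4729, 0.1619, 0.107]
tool_rot: [179.8, -0.1, 59.5]
force: [-8.9, -4.0, 25.5]
grip_width: 0.0004
```

Emit:
{"op": "servo_tool", "data": {"moves": "0 0 0.002 0 0 0 1;0 0 0.002 0 0 0 1"}}

```text
time_s: 9.68
tool_pos: [0.4729, 0.1619, 0.1072]
tool_rot: [179.8, 0.1, 59.5]
force: [-7.4, -2.1, 16.5]
grip_width: 0.0006
```

Emit:
{"op": "servo_tool", "data": {"moves": "0 0 -0.004 0 0 0 1;0 0 -0.01 0 0 0 1;0 0 -0.03 0 0 0 1;0 0 -0.04 0 0 0 1;0 0 -0.04 0 0 0 1;0 0 -0.04 0 0 0 1;0 0 -0.04 0 0 0 1;0 0 -0.04 0 0 0 1;0 0 -0.02 0 0 0 1;0 0 0 0 0 0 1;0 0 0 0 0 0 1"}}

```text
time_s: 10.6
tool_pos: [0.4713, 0.1646, 0.388]
tool_rot: [179.4, -0.2, 59.7]
force: [-0.4, -0.3, -0.3]
grip_width: 0.0003
```

```bash
python3 - <<'E'
from h import *
import pickle
a=cam('scene','s8.png');b=cam('top','t8.png');pickle.dump((a,b),open('8.pkl','wb'))
cv2.imwrite('pics/c8.png',cv2.resize(a['img'][170:270,300:430],None,fx=6,fy=6,interpolation=2)[:,:,::-1])
E
```

```text
(no output)
```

View pics/c8.png

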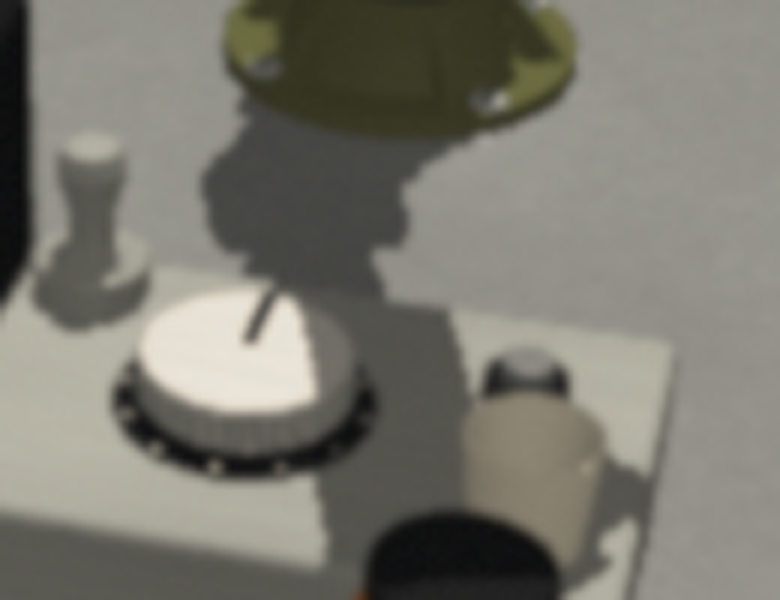

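View pics/t8.png

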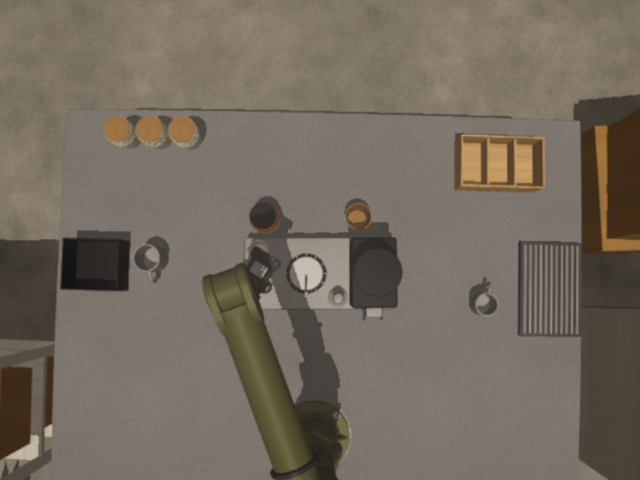

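```bash
python3 - <<'E'
import cv2
a=cv2.imread('pics/t8.png')[245:305,275:345]
cv2.imwrite('pics/t8c.png',cv2.resize(a,None,fx=8,fy=8,interpolation=2))
E
```

```text
(no output)
```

View pics/t8c.png

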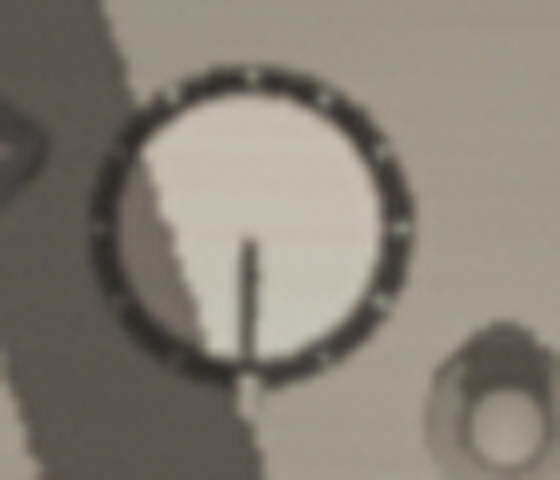

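The line runs from (250,240) to (248,360) in the crop and points straight at the post at (248,390). The button is up and the arm is clear, so I'm handing in.

```bash
python3 -c "
from cell import env
o=env.get_obs();print(o['time_s'],o['force'],o['joint_velocities'].round(2));print(env.sign_off())"
```

```text
10.7 [ 0.02544272  0.6390041  -0.50579614] [-0.06  0.78  0.02  2.    0.09  0.09 -0.05]
the job is handed in; nothing more can be done
None
```

I turned the dial two clicks (about 60°) clockwise to its post. After checking it was there, I pressed the start button fully down, released it, and raised the tool to about 0.39 m, clear of everything. The job was handed in at 10.7 s.

**Last checks**
- **Dial:** in the final top picture the line points straight at the steel post. Measured after the turn, it lay within about half a degree of the grinder's -x axis.
- **Start button:** it was on its stop at 16–25 N with the tool at 0.107 m, the height I expected for 6 mm of travel. The scene picture shows it back up.
- **Other objects:** the cup, tamper and jar look unmoved by eye in the last pictures; I did not measure them. The wrist force was about zero at hand-in.

**What did not go as planned**
- **Two fingertips instead of one:** I turned the dial with both tips pressed on opposite sides of its top, at about 9–13 N.
- **Hard first touch:** the first contact with the dial read about 52 N on the wrist before I eased off. That was the fingertips, not the gripper body, and well under the 120 N wrist limit, but harder than the 8–12 N suggested.
- **Button press off centre:** the fingertips pressed about 5 mm from the centre I had measured for the button, and it still reached its stop.

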